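# Change a leaf chamber over to another gas line at the valve board

### The job

The leaf chamber is running on the yellow gas line; change it over to the blue line. Pushing with a fingertip, swing the yellow lever round until its valve is fully shut (square across its pipe), and only then swing the blue lever round until its valve is fully open (in line with its pipe). Do not grip the levers or force them hard against their stops, leave the red valve as it is, and leave the bottle, vial, spanner and tape where they are.

Things in the scene. Friction and masses are not known exactly. Their poses are not given: they have to be found in the camera images.
- board: Green gas board bolted flat on the bench, 330 (x) by 520 (y) by 12 mm; origin at bench level midway under the row of valve stems; +x away from the robot, z up. Three 17 mm pipes run along its x (axis 44 mm above the bench) at board y = -150, 0, +150, one valve on each; they join a header at x = +110. Highest fixed part: the gauge on the header, 105 mm above the bench.
- yellow_valve: Quarter-turn ball valve with a yellow lever and yellow bands on its pipe (the line in use, open at the start); fixed on any one of the three places of the board. Origin on the board's top under the stem; axes parallel to the board's: its pipe runs along its x. Body 31 mm wide, 66 mm long, its top (stem housing) 62 mm above the board top.
- yellow_pivot (a point): Point on the vertical turning axis of the yellow lever, at the lever's mid-height (92 mm above the bench).
- yellow_grip (a point): Point in the middle of the yellow plastic sleeve of the lever, 75 mm out from the axis, at mid-height. The sleeve is 22 mm wide, 10 mm thick and reaches from 35 to 116 mm from the axis. Below the sleeve is free air: valve body top 60, pipe top 53, pipe clamp top 56 mm above the bench.
- yellow_lever (a joint): Angle of the yellow lever: 0 = shut, against its stop, lever square across its pipe and pointing to the board's +y; 1.571 = open, against its other stop, lever in line with its pipe and pointing to the board's -x. Grows counter-clockwise seen from above. Moves stiffly (about 5 N at the sleeve's middle) and stays where it is left.
- blue_valve: Quarter-turn ball valve with a blue lever and blue bands on its pipe (the line wanted, shut at the start); fixed on any one of the three places of the board. Origin on the board's top under the stem; axes parallel to the board's: its pipe runs along its x. Body 31 mm wide, 66 mm long, its top (stem housing) 62 mm above the board top.
- blue_pivot (a point): Point on the vertical turning axis of the blue lever, at the lever's mid-height (92 mm above the bench).
- blue_grip (a point): Point in the middle of the blue plastic sleeve of the lever, 75 mm out from the axis, at mid-height. The sleeve is 22 mm wide, 10 mm thick and reaches from 35 to 116 mm from the axis. Below the sleeve is free air: valve body top 60, pipe top 53, pipe clamp top 56 mm above the bench.
- blue_lever (a joint): Angle of the blue lever: 0 = shut, against its stop, lever square across its pipe and pointing to the board's +y; 1.571 = open, against its other stop, lever in line with its pipe and pointing to the board's -x. Grows counter-clockwise seen from above. Moves stiffly (about 5 N at the sleeve's middle) and stays where it is left.
- red_valve: Quarter-turn ball valve with a red lever and red bands on its pipe (a third line, shut, to be left alone); fixed on any one of the three places of the board. Origin on the board's top under the stem; axes parallel to the board's: its pipe runs along its x. Body 31 mm wide, 66 mm long, its top (stem housing) 62 mm above the board top.
- red_pivot (a point): Point on the vertical turning axis of the red lever, at the lever's mid-height (92 mm above the bench).
- red_grip (a point): Point in the middle of the red plastic sleeve of the lever, 75 mm out from the axis, at mid-height. The sleeve is 22 mm wide, 10 mm thick and reaches from 35 to 116 mm from the axis. Below the sleeve is free air: valve body top 60, pipe top 53, pipe clamp top 56 mm above the bench.
- red_lever (a joint): Angle of the red lever: 0 = shut, against its stop, lever square across its pipe and pointing to the board's +y; 1.571 = open, against its other stop, lever in line with its pipe and pointing to the board's -x. Grows counter-clockwise seen from above. Moves stiffly (about 5 N at the sleeve's middle) and stays where it is left.
- leak_spray: Loose white bottle with red cap, 42 mm diameter, 100 mm tall, standing near the board's front edge (board x about -140 mm) between two branch pipes; origin at its foot.
- vial: Loose amber vial with black cap, 28 mm diameter, 60 mm tall, standing near the board's front edge in the other gap; origin at its foot.
- spanner: Loose open-ended steel spanner, about 160 mm long, 6 mm thick, lying on the board between two branch pipes; origin at its middle, underside.
- tape_roll: Loose roll of white tape, 48 mm diameter, 13 mm high, lying on the board in the other gap between the pipes; origin at the centre of its underside.
Not all that is in view belongs to the job. Of the things that look like the leak_spray, the largest one is meant.

How it is judged:
By the outcome, as a careful person would: the job done as asked, in the order asked, and still so for the second after the job is handed in, with the robot touching nothing.
It also fails if it takes over 58 s, if anything falls off the work surface, if the arm or the gripper's body presses on something with over 40 N, if the wrist force passes 120 N, or if a joint passes its speed limit or range.

### The arm

A 6-joint arm with a two-finger parallel gripper is mounted at the origin on the work surface. World frame = base frame: x ahead of the robot, y to its left, z up, the work surface at z = 0. Lengths are in m, angles in rad, forces in N, time in s.
With the tool pointing down it reaches from about 0.35 to 0.725 m from the base axis. Payload 4.3 kg.
Tool frame: the origin (TCP) lies on the centre line of the jaws, within the pads' length; the fingertips stand 25 mm ahead of it and the grasp point (between the pads) lies 6 mm ahead of it; z points along the fingers, y is the direction in which the jaws open and shut (so a half turn about z gives the same grasp; the last joint's range is limited). The gripper opens to 85 mm and grips with 20 to 120 N. Pads are 22 mm wide; open, the fingers measure 114 mm over their backs; the gripper's body (76 mm by 85 mm) begins 54 mm behind the grasp point. The pads swing forward as they close: fully open they stand 13 mm farther back than shut.
Start: joints at [-1.43, 0.377, 0.081, 1.274, 0, 1.46], TCP at [0.143, -0.557, 0.256] pointing down, gripper open.
Joint ranges: [-2.72, 2.72], [-0.84, 1.66], [-1.02, 1.22], [-1.77, 2.12], [-1.37, 1.28], [-3.14, 3.14]. Speed limits (rad/s): [2.57, 2.57, 3.14, 3.14, 3.14, 3.14].

### API

Orientations are given as a rotation vector (axis times angle).
In Python, from cell import arm gives the robot as it stands. The module is installed in compiled form; this text tells all that it offers.
- The arm moves only by the tool carry_out, never from a script. Its arguments are lists of equal length, an entry for each row: "fingers": the finger opening in m, from 0 to 0.0854; "xyz": the shift along the tool's x, y, z in m, a list of three; "rot": the turn, a rotation vector about the tool's x, y, z in degrees, a list of three. A call has 1 to 20 rows; each row shifts and turns the pose as measured when the row begins, along the tool's axes as they then stand; what a row does not reach is not made up. A row lasts 1/8 s, in which the tool goes at most 62.5 mm and 10.7 degrees, less where a joint would pass 70% of its speed; a pose out of reach is approached as far as the arm can. A call is refused whole if a number of a shift passes 0.0625 or a number of a turn 10.7, either way. A call with a gripper value outside its range is refused whole. The fingers move at their own pace and stop on an object; the grip force is fixed at half the most. Time passes only in rows, so rows that do not move let the fingers close. It gives the time, the measured TCP pose, the force and the opening at its end, in the units of the state.
- arm.observe(): the state, without advancing time (a new reading comes with each control period).
- arm.capture(name): name is "scene" or "side" or "wrist"; returns a dict with "color" (480x640x3 uint8, red, green, blue), "camera_matrix" (3x3 intrinsics, pixels), "k1" (the pictures are not rectified: a ray, as slopes to the right and down, at radius r is drawn at 1 + k1 r^2 times it, then the intrinsics apply), "view" (4x4, takes a point from world to camera coordinates); the wrist camera has in their place "hand_eye" (4x4, takes a point from camera to tool coordinates, whose origin is the TCP and whose axes are the flange's). Camera axes: x right, y down, z forward; pixel columns grow to the right and rows downward; lengths in m; the calibration is good to about 2 mm. A picture is of the moment at which its call begins: read the wrist's pose just before it. There is no depth.
- arm.close_job(): hands the job in, once; it reports no verdict.
The state is a dict: "t": time; "qpos": joint angles; "joint_velocities": joint speeds; "joint_efforts": joint torques, N m; "eef_pos": TCP position; "orientation": TCP orientation; "force": force on the tool from outside, world axes, zero at the start; "torque": the same for the moment, N m; "gripper_width": opening from 0.0 (shut) to 1.0 (fully open).
Only numpy, scipy, OpenCV 4.12 (cv2) and the standard library are available. Lean on these libraries where they do the work, as an engineer would, in place of code of your own. Each camera call takes 0.05 s, during which the arm holds its last target.

## Working session

There is one attempt and no reset: what is moved stays moved. The work goes in short steps, Python scripts to look and compute and a tool call to move; the robot and the scene stay as the last step left them, time stands still between calls to the robot, and variables do not carry over. Pictures are saved under pics/ and viewed, and the job is handed in when it is done.

Besides the shell and the picture viewer there is one more tool, called after "Request:" in YAML: its name, and indented under it one key for each argument. carry_out: Moves the arm, as the interface text tells. Its arguments: {"type":"object","properties":{"fingers":{"type":"array","items":{"type":"number"}},"xyz":{"type":"array","items":{"type":"array","items":{"type":"number"}}},"rot":{"type":"array","items":{"type":"array","items":{"type":"number"}}}},"required":["fingers","xyz","rot"]}

```bash
ls; mkdir -p pics; cat > h.py <<'E'
from cell import arm
import cv2,numpy as np
def save(n,f):
    c=arm.capture(n); cv2.imwrite('pics/'+f,c['color'][:,:,::-1]); return c
E
python3 - <<'E'
from h import *
print(arm.observe())
for n in('scene','side'):
    c=save(n,n+'0.png'); np.savez(n+'.npz',**{k:v for k,v in c.items() if k!='color'}); print({k:v for k,v in c.items() if k!='color'})
E
```

```text
pics
{'t': 0.0, 'qpos': array([-1.43032868e+00,  3.78057232e-01,  7.96096519e-02,  1.27442743e+00,
       -2.28060608e-05,  1.46051888e+00]), 'joint_velocities': array([-8.84907641e-05,  8.24035894e-04, -1.80776095e-03,  7.43320683e-04,
        1.21500652e-03, -1.32787008e-04]), 'joint_efforts': array([-7.04808153e-04, -4.63607955e+01,  2.69872284e+01,  2.09186180e-02,
       -1.56748233e-04,  8.45539148e-06]), 'eef_pos': array([ 0.14259629, -0.55639206,  0.25535789]), 'orientation': array([-3.11487297e+00, -3.92578640e-01,  8.50497464e-05]), 'force': array([-1.50912572,  1.1348465 , -0.20279821]), 'torque': array([ 0.04482277, -0.00151655, -0.00318907]), 'gripper_width': 1.0014055325849214}
{'camera_matrix': array([[614.68127365,   0.        , 313.77335101],
       [  0.        , 614.68127365, 241.93795124],
       [  0.        ,   0.        ,   1.        ]]), 'k1': -0.07865786094534126, 'view': array([[ 0.42167579,  0.90670837,  0.00833422, -0.22014559],
       [ 0.72554353, -0.33188154, -0.60286086, -0.26909192],
       [-0.54385302,  0.26025867, -0.79780281,  1.24284219],
       [ 0.        ,  0.        ,  0.        ,  1.        ]])}
{'camera_matrix': array([[623.92130206,   0.        , 322.17621379],
       [  0.        , 623.92130206, 236.08972686],
       [  0.        ,   0.        ,   1.        ]]), 'k1': -0.19158571559743848, 'view': array([[ 0.99382422, -0.11058242,  0.00921676, -0.43374464],
       [-0.07267707, -0.71142159, -0.6989974 ,  0.11978841],
       [ 0.08385382,  0.6940107 , -0.71506481,  0.96919357],
       [ 0.        ,  0.        ,  0.        ,  1.        ]])}
```

View pics/scene0.png

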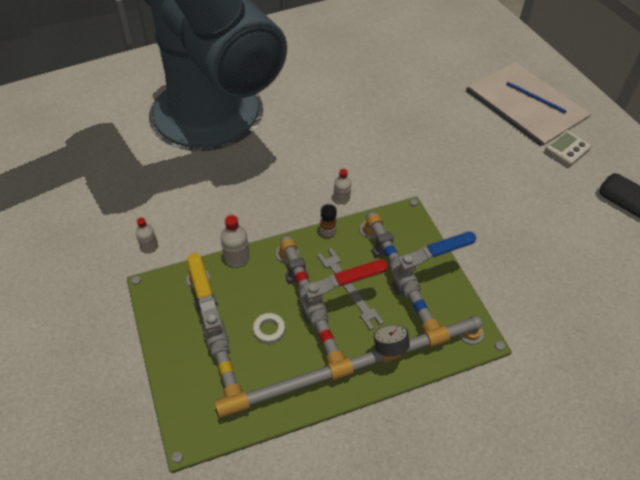

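View pics/side0.png

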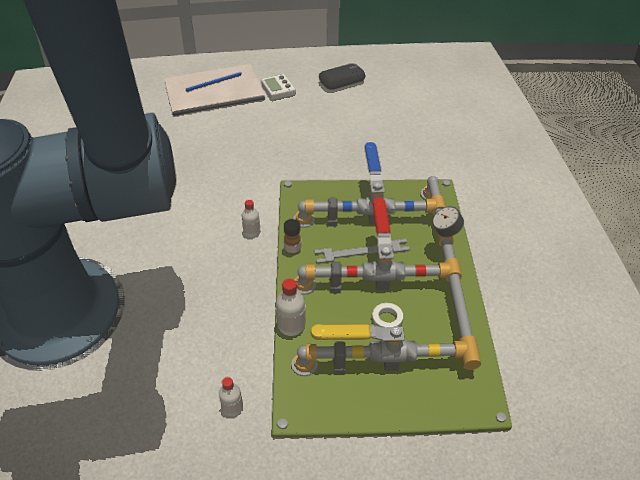

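The board carries yellow on the −y place, red in the middle and blue on the +y place. Three things look like the spray bottle. The largest one, at scene (234,240), stands on the board. The small ones at (146,236) and (343,186) are decoys.

```bash
cat >> h.py <<'E'
def ray(n,px,c=None):
    c=c or np.load(n+'.npz'); K=c['camera_matrix'];V=c['view'];k=float(c['k1'])
    d=np.array([(px[0]-K[0,2])/K[0,0],(px[1]-K[1,2])/K[1,1]]); u=d.copy()
    for _ in range(30): u=d/(1+k*(u@u))
    R=V[:3,:3]; return -R.T@V[:3,3], R.T@np.array([*u,1])
def atz(n,px,z):
    o,d=ray(n,px); return o+d*(z-o[2])/d[2]
E
python3 - <<'E'
from h import *
np.set_printoptions(precision=4,suppress=True)
for nm,z,a,b in [('sFR',.013,(136,281),(283,424)),('sFL',.013,(413,203),(288,184)),('sBL',.013,(500,346),(446,183)),('sBR',.013,(177,457),(501,417)),
 ('ytip',.092,(194,258),(315,331)),('btip',.092,(472,238),(372,146)),('rtip',.092,(383,267),(379,202))]:
    print(nm,atz('scene',a,z),atz('side',b,z))
for n,box in (('scene',(120,190,400,300)),('side',(260,130,260,320))):
    im=cv2.imread(f'pics/{n}0.png');x,y,w,h=box
    s=min(800/w,600/h); cv2.imwrite(f'pics/{n}c.png',cv2.resize(im[y:y+h,x:x+w],None,fx=s,fy=s,interpolation=cv2.INTER_CUBIC)); print(n,s)
E
```

```text
sFR [ 0.359  -0.2376  0.013 ] [ 0.3568 -0.237   0.013 ]
sFL [0.401  0.2488 0.013 ] [0.3999 0.2521 0.013 ]
sBL [0.6991 0.2248 0.013 ] [0.6984 0.2261 0.013 ]
sBR [ 0.656  -0.2633  0.013 ] [ 0.6557 -0.2627  0.013 ]
ytip [ 0.4134 -0.1458  0.092 ] [ 0.4098 -0.1439  0.092 ]
btip [0.5538 0.2508 0.092 ] [0.5543 0.2507 0.092 ]
rtip [0.5441 0.1008 0.092 ] [0.5404 0.1012 0.092 ]
scene 2.0
side 1.875
```

View pics/scenec.png

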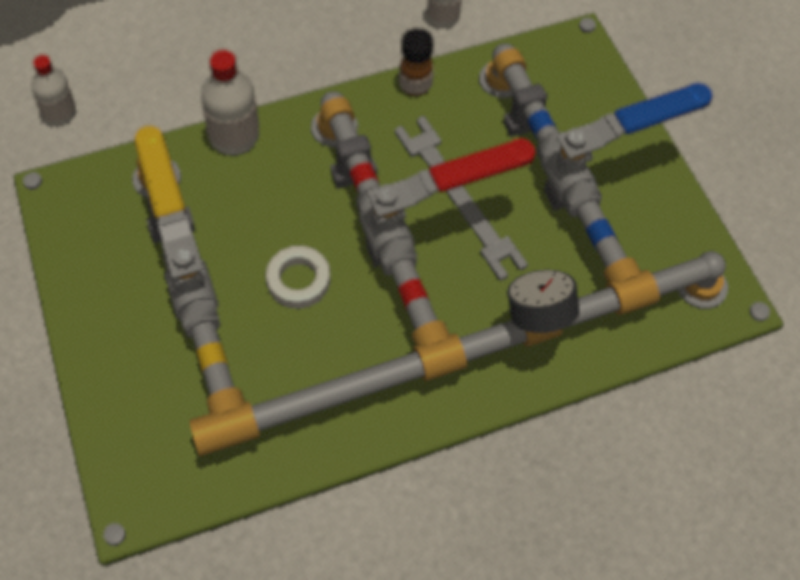

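View pics/sidec.png

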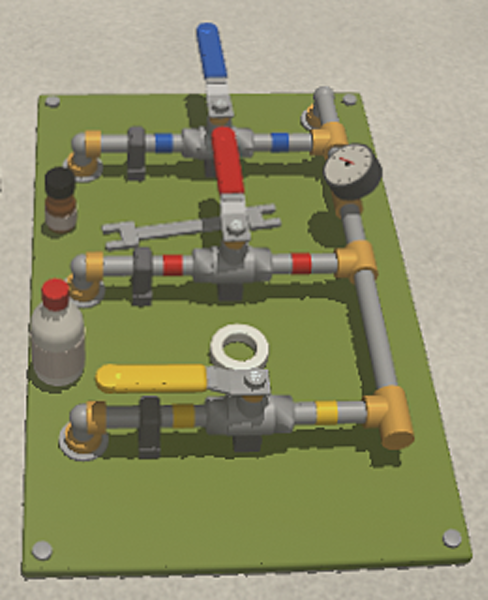

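```bash
cat >> h.py <<'E'
def tri(a,b):
    o1,d1=ray('scene',a);o2,d2=ray('side',b)
    s=np.linalg.lstsq(np.c_[d1,-d2],o2-o1,rcond=None)[0]
    p,q=o1+s[0]*d1,o2+s[1]*d2
    return (p+q)/2,np.linalg.norm(p-q)
def proj(n,P):
    c=np.load(n+'.npz');V=c['view']
    P=np.atleast_2d(P);X=P@V[:3,:3].T+V[:3,3];u=X[:,:2]/X[:,2:];u=u*(1+float(c['k1'])*(u**2).sum(1))[:,None]
    return u*c['camera_matrix'][0,0]+c['camera_matrix'][:2,2]
E
python3 - <<'E'
from h import *
np.set_printoptions(precision=4,suppress=True)
for nm,a,b in [('y',(211.5,318.5),(396,331)),('r',(313.5,289),(385.9,250.5)),('b',(407.5,258),(377.9,185.5)),
 ('spray cap',(232,221),(289,286)),('vialcap',(328,212),(292,226))]:
    print(nm,*tri(a,b))
    print([atz(n,p,.1) for n,p in(('scene',a),('side',b))])
yaw=np.deg2rad(-4.95);ux=np.array([np.cos(yaw),np.sin(yaw)]);uy=np.array([-ux[1],ux[0]])
C=np.array([.531,-.0065])  # guess stem row centre
for off in (0,.0):
  for y in(-.15,0,.15):
    p=C+y*uy; print(p,proj('scene',[*p,.1]),proj('side',[*p,.1]))
E
```

```text
y [ 0.5197 -0.1554  0.0902] 0.0018088367638793832
[array([ 0.5263, -0.1568,  0.1   ]), array([ 0.517 , -0.1613,  0.1   ])]
r [ 0.5333 -0.0058  0.0889] 0.002804203415495114
[array([ 0.5408, -0.0101,  0.1   ]), array([ 0.5299, -0.0143,  0.1   ])]
b [0.5456 0.1413 0.0927] 0.00027199080485864274
[array([0.5496, 0.138 , 0.1   ]), array([0.5436, 0.1329, 0.1   ])]
spray cap [ 0.3806 -0.0722  0.1046] 0.00044135534412116976
[array([ 0.3771, -0.0715,  0.1   ]), array([ 0.3806, -0.0681,  0.1   ])]
vialcap [0.3965 0.0837 0.067 ] 0.0023567614414919742
[array([0.422 , 0.0699, 0.1   ]), array([0.3942, 0.0518, 0.1   ])]
[ 0.5181 -0.1559] [[210.1144 313.5314]] [[396.0312 327.723 ]]
[ 0.531  -0.0065] [[312.8608 282.8113]] [[385.6665 246.6617]]
[0.5439 0.1429] [[408.5098 254.0373]] [[377.0464 181.5893]]
[ 0.5181 -0.1559] [[210.1144 313.5314]] [[396.0312 327.723 ]]
[ 0.531  -0.0065] [[312.8608 282.8113]] [[385.6665 246.6617]]
[0.5439 0.1429] [[408.5098 254.0373]] [[377.0464 181.5893]]
```

Request:
carry_out:
  fingers: [0,0,0,0,0,0,0,0,0,0,0,0]
  xyz:
    - [0.031,-0.022,0]
    - [0.031,-0.022,0]
    - [0.031,-0.022,0]
    - [0.031,-0.022,0]
    - [0.031,-0.022,0]
    - [0.031,-0.022,0]
    - [0.031,-0.022,0]
    - [0.031,-0.022,0]
    - [0.031,-0.022,0]
    - [0.031,-0.022,0]
    - [0.031,-0.022,0]
    - [0.031,-0.022,0]
  rot:
    - [0,0,0]
    - [0,0,0]
    - [0,0,0]
    - [0,0,0]
    - [0,0,0]
    - [0,0,0]
    - [0,0,0]
    - [0,0,0]
    - [0,0,0]
    - [0,0,0]
    - [0,0,0]
    - [0,0,0]

```text
t: 1.6
eef_pos: [0.4433, -0.197, 0.2513]
orientation: [-3.107, -0.382, 0.006]
force: [0.5, -0.6, -0.3]
gripper_width: -0.001
```

Request:
carry_out:
  fingers: [0,0,0,0,0,0,0,0,0,0,0,0,0,0,0,0,0,0,0,0]
  xyz:
    - [0,0,0]
    - [0,0,0]
    - [0,0,0]
    - [0,0,0]
    - [0,0,0]
    - [0,0,0]
    - [0,0,0]
    - [0,0,0]
    - [0,0,0]
    - [0,0,0]
    - [0,0,0]
    - [0,0,0]
    - [0,0,0]
    - [0,0,0]
    - [0,0,0]
    - [0,0,0]
    - [0,0,0]
    - [0,0,0]
    - [0,0,0]
    - [0,0,0]
  rot:
    - [0,0,-10]
    - [0,0,-10]
    - [0,0,-10]
    - [0,0,-10]
    - [0,0,-10]
    - [0,0,-10]
    - [0,0,-10]
    - [0,0,-10]
    - [0,0,-10]
    - [0,0,-10]
    - [0,0,-10]
    - [0,0,-10]
    - [0,0,-10]
    - [0,0,-10]
    - [0,0,-10]
    - [0,0,-10]
    - [0,0,-10]
    - [0,0,-10]
    - [0,0,-10]
    - [0,0,-10]

```text
t: 4.1
eef_pos: [0.4382, -0.1897, 0.2418]
orientation: [1.098, -2.927, -0.047]
force: [0.1, -0.5, 0.0]
gripper_width: 0.004
```

```bash
cat >> h.py <<'E'
from scipy.spatial.transform import Rotation as Ro
def st(target=None):
    s=arm.observe();R=Ro.from_rotvec(s['orientation']).as_matrix()
    a=np.degrees(np.arctan2(R[1,0],R[0,0]))
    print('t',s['t'],'pos',s['eef_pos'].round(4),'alpha',a.round(1),'q',np.degrees(s['qpos']).round(1),'F',s['force'].round(1),'g',round(s['gripper_width'],3),'z',R[:,2].round(4))
    if target is not None: print('tool shift',(R.T@(np.array(target)-s['eef_pos'])).round(4))
    return s,R
E
python3 -c "
from h import *
st((.4411,-.1864,.1))"
```

```text
t 4.1 pos [ 0.4382 -0.1897  0.2418] alpha -138.9 q [-31.3  12.2 -10.5  69.2   0.4 -72.4] F [ 0.1 -0.5  0. ] g 0.004 z [-0.0247  0.0226 -0.9994]
tool shift [-0.0049 -0.0041  0.1417]
```

Request:
carry_out:
  fingers: [0,0,0,0,0,0]
  xyz:
    - [0,0,0]
    - [0,0,0]
    - [0,0,0]
    - [0,0,0]
    - [0,0,0]
    - [0,0,0]
  rot:
    - [0,0,-9]
    - [0,0,-9]
    - [0,0,-9]
    - [0,0,-9]
    - [0,0,-9]
    - [0,0,0]

```text
t: 4.85
eef_pos: [0.4361, -0.1885, 0.2391]
orientation: [2.171, -2.265, -0.062]
force: [-0.1, -0.5, -0.8]
gripper_width: -0.004
```

```bash
cat >> h.py <<'E'
def want(alpha,target):
    s,R=st(target); a=np.radians(alpha)
    G=np.array([[np.cos(a),np.sin(a),0],[np.sin(a),-np.cos(a),0],[0,0,-1]]).astype(float)
    print('rot deg',np.degrees(Ro.from_matrix(R.T@G).as_rotvec()).round(2))
E
python3 -c "
from h import *
save('wrist','w1.png');save('side','s1.png')
want(-95,(.4411,-.1864,.1))"
```

```text
t 4.95 pos [ 0.4362 -0.1885  0.2392] alpha -92.5 q [ -31.3   12.3  -10.8   69.2    0.4 -118.8] F [-0.  -0.3  0.7] g 0.003 z [-0.0301  0.0259 -0.9992]
tool shift [ 0.0011 -0.0091  0.139 ]
rot deg [1.82 1.37 2.54]
```

View pics/w1.png

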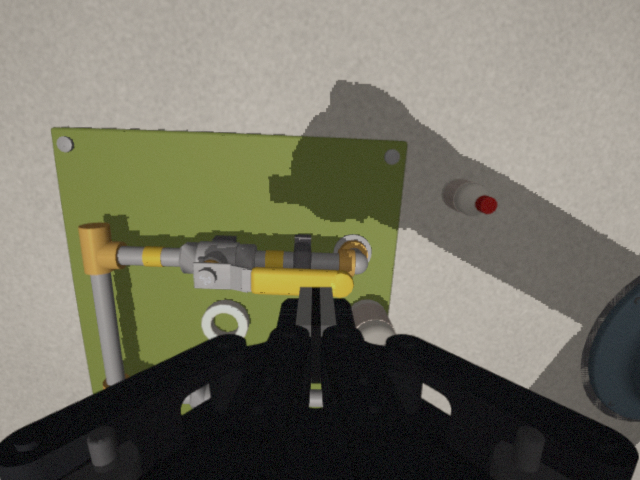

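View pics/s1.png

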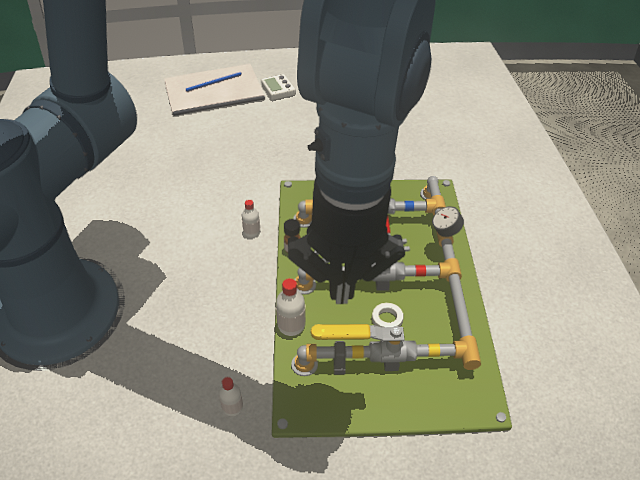

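Request:
carry_out:
  fingers: [0,0,0,0]
  xyz:
    - [0,-0.004,0.02]
    - [0,-0.004,0.02]
    - [0,0,0.02]
    - [0,0,0]
  rot:
    - [1.8,1.4,2.5]
    - [0,0,0]
    - [0,0,0]
    - [0,0,0]

```text
t: 5.45
eef_pos: [0.444, -0.1887, 0.1778]
orientation: [2.112, -2.325, 0.003]
force: [-0.8, -0.5, 0.1]
gripper_width: 0.001
```

```bash
python3 -c "
from h import *
want(-95,(.4411,-.1864,.1))"
```

```text
t 5.45 pos [ 0.444  -0.1887  0.1778] alpha -95.5 q [ -30.5   13.2  -18.9   57.7   -0.  -115. ] F [-0.8 -0.5  0.1] g 0.001 z [ 0.0012 -0.0017 -1.    ]
tool shift [-0.0022  0.0032  0.0778]
rot deg [-0.07 -0.09 -0.51]
```

Request:
carry_out:
  fingers: [0,0,0,0,0]
  xyz:
    - [0,0.003,0.02]
    - [0,0,0.02]
    - [0,0,0.02]
    - [0,0,0.017]
    - [0,0,0]
  rot:
    - [0,0,0]
    - [0,0,0]
    - [0,0,0]
    - [0,0,0]
    - [0,0,0]

```text
t: 6.08
eef_pos: [0.4442, -0.1905, 0.1036]
orientation: [-2.104, 2.33, -0.014]
force: [0.0, -0.4, 0.6]
gripper_width: 0.006
```

```bash
python3 -c "
from h import *
c=save('side','s2.png');save('scene','sc2.png')
want(-95,(.4411,-.1864,.1))
for n,f,b in(('side','s2',(240,260,200,150)),('scene','sc2',(140,200,200,150))):
    im=cv2.imread('pics/%s.png'%f);x,y,w,h=b;cv2.imwrite('pics/%sc.png'%f,cv2.resize(im[y:y+h,x:x+w],None,fx=4,fy=4,interpolation=2))"
```

```text
t 6.175 pos [ 0.4453 -0.1911  0.1049] alpha -95.8 q [ -30.7   16.9  -25.9   46.5   -0.  -114.9] F [ 0.9 -0.6  0.8] g 0.0 z [ 0.0096 -0.0066 -0.9999]
tool shift [-0.0043  0.0047  0.0048]
rot deg [-0.58 -0.33 -0.82]
```

View pics/s2c.png

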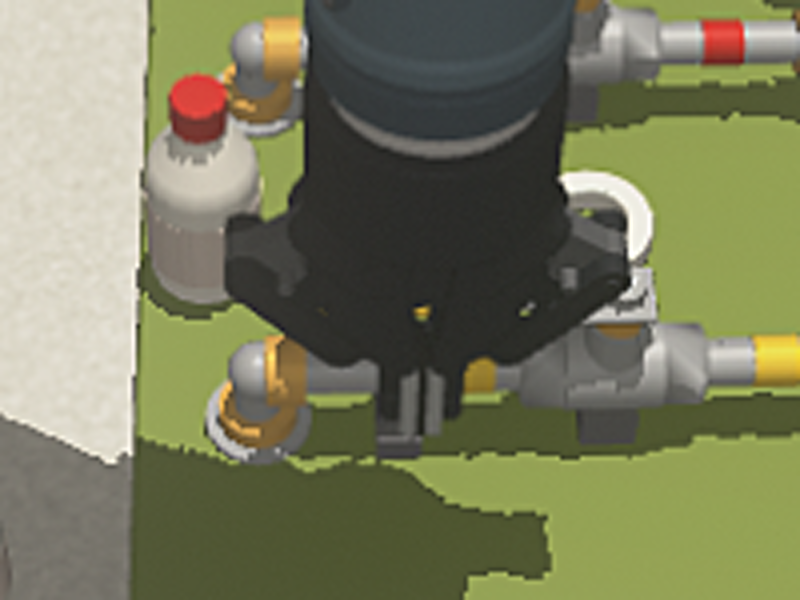

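View pics/sc2.png

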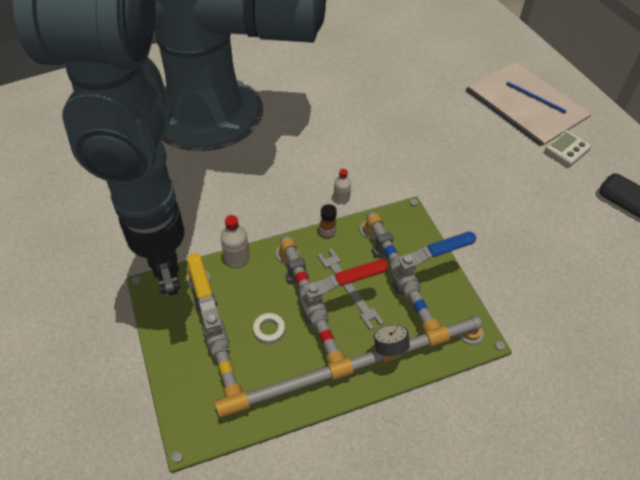

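Request:
carry_out:
  fingers: [0,0,0,0,0,0]
  xyz:
    - [-0.004,0,0.004]
    - [-0.004,0,0.001]
    - [-0.004,0,0]
    - [-0.003,0,0]
    - [-0.002,0,0]
    - [0,0,0]
  rot:
    - [-0.6,-0.3,-0.8]
    - [0,0,0]
    - [0,0,0]
    - [0,0,0]
    - [0,0,0]
    - [0,0,0]

```text
t: 6.92
eef_pos: [0.4486, -0.1737, 0.102]
orientation: [-2.123, 2.315, -0.005]
force: [-0.1, 0.4, -0.6]
gripper_width: -0.007
```

```bash
cat >> h.py <<'E'
yaw=np.deg2rad(-4.95)
def lev(piv,sgn):
    # angle of the lever implied by the finger (22 mm behind centreline), sgn=+1 opening push(ccw), -1 closing
    s,R=st(); v=s['eef_pos'][:2]-np.array(piv); r=np.hypot(*v)
    phi=np.arctan2(v[1],v[0])-yaw   # dir in board frame; lever angle th: dir=th+90deg
    th=np.degrees(phi)-90 + sgn*np.degrees(np.arcsin(.022/r))
    along=np.sqrt(r*r-.022**2)
    a=np.degrees(np.arctan2(R[1,0],R[0,0]))
    print('lever angle if in contact',((th+180)%360-180).round(1),'along',along.round(4),'tool x in board',round(a+4.95,1))
PY=(.519,-.156);PB=(.545,.142)
E
python3 -c "
from h import *
lev(PY,-1)"
```

```text
t 6.925 pos [ 0.4486 -0.1737  0.102 ] alpha -95.0 q [ -28.7   17.1  -26.2   46.6   -0.  -113.7] F [-0.1  0.4 -0.6] g -0.007 z [ 0.0026 -0.002  -1.    ]
lever angle if in contact 91.4 along 0.0692 tool x in board -90.0
```

Request:
carry_out:
  fingers: [0,0,0,0]
  xyz:
    - [-0.004,0.002,0]
    - [-0.007,0.002,0]
    - [-0.008,0.002,0]
    - [-0.008,0.002,0]
  rot:
    - [0,0,1]
    - [0,0,6]
    - [0,0,6]
    - [0,0,6]

```text
t: 7.42
eef_pos: [0.4455, -0.1518, 0.1023]
orientation: [1.683, -2.641, 0.024]
force: [-2.2, -5.6, 1.2]
gripper_width: 0.001
```

```bash
python3 -c "
from h import *
lev(PY,-1)"
```

```text
t 7.425 pos [ 0.4455 -0.1518  0.1023] alpha -115.0 q [-26.   15.9 -27.9  45.8  -0.9 -91. ] F [-2.2 -5.6  1.2] g 0.001 z [-1.000e-04 -1.820e-02 -9.998e-01]
lever angle if in contact 74.3 along 0.0702 tool x in board -110.0
```

Request:
carry_out:
  fingers: [0,0,0,0,0]
  xyz:
    - [-0.008,0.0025,0]
    - [-0.008,0.0025,0]
    - [-0.008,0.0025,0]
    - [-0.008,0.0025,0]
    - [-0.008,0.0025,0]
  rot:
    - [0,0,5]
    - [0,0,5]
    - [0,0,5]
    - [0,0,6]
    - [0,0,6]

```text
t: 8.05
eef_pos: [0.4546, -0.1192, 0.1023]
orientation: [0.979, -2.962, 0.054]
force: [-4.5, -5.2, 4.3]
gripper_width: -0.004
```

```bash
python3 -c "
from h import *
lev(PY,-1); want(-138,(0.45,-.1,.1))"
```

```text
t 8.05 pos [ 0.4546 -0.1192  0.1023] alpha -143.4 q [-21.   16.  -27.7  46.   -2.3 -57.6] F [-4.5 -5.2  4.3] g -0.004 z [-0.0094 -0.0397 -0.9992]
lever angle if in contact 48.0 along 0.0708 tool x in board -138.5
t 8.05 pos [ 0.4546 -0.1192  0.1023] alpha -143.4 q [-21.   16.  -27.7  46.   -2.3 -57.6] F [-4.5 -5.2  4.3] g -0.004 z [-0.0094 -0.0397 -0.9992]
tool shift [-0.0078  0.0182  0.0016]
rot deg [-1.42 -1.86 -5.42]
```

Request:
carry_out:
  fingers: [0,0,0,0,0]
  xyz:
    - [-0.008,0.0025,0]
    - [-0.008,0.0025,0]
    - [-0.008,0.0025,0]
    - [-0.007,0.002,0]
    - [-0.006,0.002,0]
  rot:
    - [-0.7,-0.9,3]
    - [-0.7,-0.9,3]
    - [0,0,4.5]
    - [0,0,4.5]
    - [0,0,4.5]

```text
t: 8.68
eef_pos: [0.4751, -0.0969, 0.1021]
orientation: [0.433, -3.099, 0.029]
force: [-4.1, -3.2, 3.8]
gripper_width: -0.002
```

```bash
python3 -c "
from h import *
lev(PY,-1); want(-170,(0.45,-.1,.1))
c=save('scene','sc3.png');c=save('side','s3.png')"
```

```text
t 8.675 pos [ 0.4751 -0.0969  0.1021] alpha -164.1 q [-18.3  17.8 -25.1  47.2  -1.3 -34.2] F [-4.1 -3.2  3.8] g -0.002 z [-0.0094 -0.0203 -0.9997]
lever angle if in contact 24.1 along 0.0702 tool x in board -159.2
t 8.675 pos [ 0.4751 -0.0969  0.1021] alpha -164.1 q [-18.3  17.8 -25.1  47.2  -1.3 -34.2] F [-4.1 -3.2  3.8] g -0.002 z [-0.0094 -0.0203 -0.9997]
tool shift [0.025  0.004  0.0024]
rot deg [-1.01 -0.79  5.9 ]
```

View pics/s3.png

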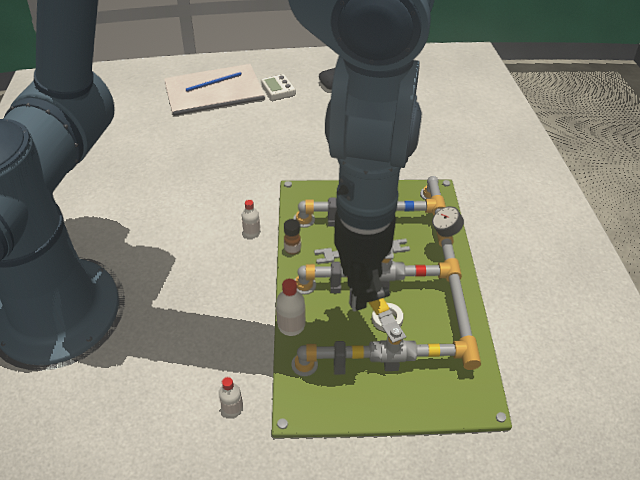

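View pics/sc3.png

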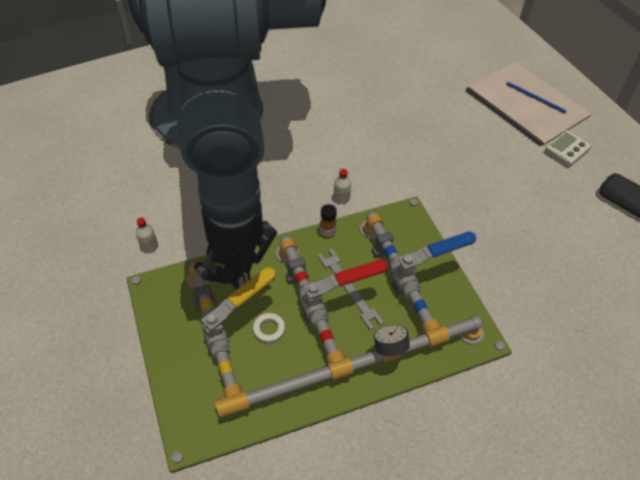

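Request:
carry_out:
  fingers: [0,0,0]
  xyz:
    - [-0.006,0.002,0]
    - [-0.006,0.002,0]
    - [-0.006,0.002,0]
  rot:
    - [-0.5,-0.4,4]
    - [-0.5,-0.4,4]
    - [0,0,3]

```text
t: 9.15
eef_pos: [0.4874, -0.0889, 0.1013]
orientation: [0.13, -3.132, 0.007]
force: [-4.8, -3.5, 2.7]
gripper_width: -0.004
```

```bash
cat >> h.py <<'E'
def leverpic(n,f,col):
    """fit of the coloured sleeve in a picture -> lever direction (board angle th, deg), sleeve centre at z=.095"""
    c=save(n,f); im=cv2.cvtColor(c['color'],cv2.COLOR_RGB2HSV); H,S,Vv=[im[...,i].astype(int) for i in range(3)]
    rng={'yellow':(20,30),'blue':(100,125)}[col]
    m=((H>=rng[0])&(H<=rng[1])&(S>170)&(Vv>60)).astype(np.uint8)
    k,l,s,ce=cv2.connectedComponentsWithStats(m)
    j=1+np.argmax(s[1:,4]); ys,xs=np.where(l==j)
    P=np.array([atz(n,p,.094)[:2] for p in zip(xs,ys)]); mu=P.mean(0)
    w,v=np.linalg.eigh(np.cov((P-mu).T)); d=v[:,1]; 
    th=np.degrees(np.arctan2(d[1],d[0])-yaw)-90
    ext=np.ptp((P-mu)@d)
    print(n,col,'n',len(xs),'centre',mu.round(4),'th mod 180',(th%180).round(1),'len',ext.round(3), 'px',ce[j].round(0))
    return c
E
python3 -c "
from h import *
lev(PY,-1); want(-185,(0.45,-.1,.1))
leverpic('scene','sc4.png','yellow');leverpic('scene','sc4.png','blue');leverpic('side','s4.png','yellow')"
```

```text
t 9.15 pos [ 0.4874 -0.0889  0.1013] alpha -175.2 q [-17.5  19.  -23.5  47.8  -0.4 -22.2] F [-4.8 -3.5  2.7] g -0.004 z [-0.0069 -0.0047 -1.    ]
lever angle if in contact 12.9 along 0.0708 tool x in board -170.3
t 9.15 pos [ 0.4874 -0.0889  0.1013] alpha -175.2 q [-17.5  19.  -23.5  47.8  -0.4 -22.2] F [-4.8 -3.5  2.7] g -0.004 z [-0.0069 -0.0047 -1.    ]
tool shift [ 0.0382 -0.0079  0.0017]
rot deg [-0.27 -0.4   9.76]
scene yellow n 777 centre [ 0.5112 -0.0824] th mod 180 13.9 len 0.079 px [258. 293.]
scene blue n 469 centre [0.5504 0.2153] th mod 180 2.5 len 0.075 px [451. 243.]
side yellow n 167 centre [ 0.5126 -0.1081] th mod 180 8.8 len 0.026 px [385. 303.]
```

Request:
carry_out:
  fingers: [0,0]
  xyz:
    - [-0.006,0.001,0]
    - [-0.005,0.001,0]
  rot:
    - [0,0,3]
    - [0,0,3]

```text
t: 9.55
eef_pos: [0.4957, -0.0855, 0.1007]
orientation: [-0.031, -3.131, 0.005]
force: [-5.6, -1.3, 4.0]
gripper_width: -0.001
```

```bash
python3 -c "
from h import *
lev(PY,-1); leverpic('scene','sc4.png','yellow')"
```

```text
t 9.55 pos [ 0.4957 -0.0855  0.1007] alpha 178.9 q [-16.8  19.9 -22.1  48.5  -0.3 -15.7] F [-5.6 -1.3  4. ] g -0.001 z [-0.0109 -0.0029 -0.9999]
lever angle if in contact 6.0 along 0.071 tool x in board 183.8
scene yellow n 797 centre [ 0.5202 -0.0817] th mod 180 6.8 len 0.079 px [261. 298.]
```

Request:
carry_out:
  fingers: [0,0]
  xyz:
    - [-0.003,0.0005,0]
    - [-0.002,0,0]
  rot:
    - [0,0,1]
    - [0,0,0]

```text
t: 9.85
eef_pos: [0.4992, -0.0845, 0.1003]
orientation: [-0.056, -3.127, 0.003]
force: [-5.3, -1.4, 4.9]
gripper_width: -0.001
```

Request:
carry_out:
  fingers: [0]
  xyz:
    - [-0.002,0,0]
  rot:
    - [0,0,0]

```text
t: 9.98
eef_pos: [0.5004, -0.0843, 0.1002]
orientation: [-0.054, -3.126, 0.002]
force: [-5.1, -1.9, 4.2]
gripper_width: 0.001
```

```bash
python3 -c "
from h import *
lev(PY,-1); leverpic('scene','sc4.png','yellow')"
```

```text
t 9.975 pos [ 0.5004 -0.0843  0.1002] alpha 178.0 q [-16.6  20.6 -21.2  49.   -0.3 -14.6] F [-5.1 -1.9  4.2] g 0.001 z [-0.0151 -0.0011 -0.9999]
lever angle if in contact 2.2 along 0.0707 tool x in board 183.0
scene yellow n 802 centre [ 0.5248 -0.0817] th mod 180 2.9 len 0.079 px [262. 301.]
```

Request:
carry_out:
  fingers: [0]
  xyz:
    - [-0.002,0,0]
  rot:
    - [0,0,0]

```text
t: 10.15
eef_pos: [0.5018, -0.0842, 0.1]
orientation: [-0.053, -3.125, 0.001]
force: [-6.0, -0.1, 3.5]
gripper_width: 0.003
```

Request:
carry_out:
  fingers: [0]
  xyz:
    - [-0.0015,0,0]
  rot:
    - [0,0,0]

```text
t: 10.28
eef_pos: [0.5026, -0.0841, 0.0999]
orientation: [-0.051, -3.124, 0.001]
force: [-5.1, -1.0, 3.8]
gripper_width: 0.002
```

Request:
carry_out:
  fingers: [0]
  xyz:
    - [-0.001,0,0]
  rot:
    - [0,0,0]

```text
t: 10.4
eef_pos: [0.5029, -0.084, 0.0998]
orientation: [-0.05, -3.123, 0.0]
force: [-4.4, -0.9, 2.8]
gripper_width: 0.0
```

```bash
python3 -c "
from h import *
lev(PY,-1); leverpic('scene','sc4.png','yellow')"
```

```text
t 10.4 pos [ 0.5029 -0.084   0.0998] alpha 178.2 q [-16.4  21.  -20.7  49.3  -0.3 -14.6] F [-4.4 -0.9  2.8] g 0.0 z [-0.0184 -0.     -0.9998]
lever angle if in contact 0.2 along 0.0704 tool x in board 183.1
scene yellow n 803 centre [ 0.5277 -0.0821] th mod 180 1.0 len 0.079 px [263. 302.]
```

Request:
carry_out:
  fingers: [0]
  xyz:
    - [-0.002,0,0]
  rot:
    - [0,0,0]

```text
t: 10.58
eef_pos: [0.5033, -0.084, 0.0996]
orientation: [-0.049, -3.12, 0.0]
force: [-9.6, -1.2, 7.6]
gripper_width: 0.0
```

Request:
carry_out:
  fingers: [0]
  xyz:
    - [-0.0015,0,0]
  rot:
    - [0,0,0]

```text
t: 10.7
eef_pos: [0.5032, -0.0839, 0.0994]
orientation: [-0.047, -3.117, 0.0]
force: [-7.3, -1.2, 5.9]
gripper_width: 0.0
```

```bash
python3 -c "
from h import *
lev(PY,-1); leverpic('scene','sc4.png','yellow')"
```

```text
t 10.7 pos [ 0.5032 -0.0839  0.0994] alpha 178.3 q [-16.4  21.3 -20.3  49.7  -0.4 -14.6] F [-7.3 -1.2  5.9] g 0.0 z [-2.430e-02  1.000e-04 -9.997e-01]
lever angle if in contact -0.1 along 0.0704 tool x in board 183.2
scene yellow n 799 centre [ 0.528  -0.0819] th mod 180 0.7 len 0.079 px [263. 302.]
```

Request:
carry_out:
  fingers: [0,0,0,0,0,0,0]
  xyz:
    - [0.01,0,0]
    - [0.015,0,0]
    - [0,0,-0.025]
    - [0,0,-0.03]
    - [0,0,-0.03]
    - [0,0,-0.03]
    - [0,0,0]
  rot:
    - [0,0,0]
    - [0,0,0]
    - [0,-1.4,0]
    - [0,0,0]
    - [0,0,0]
    - [0,0,0]
    - [0,0,0]

```text
t: 11.62
eef_pos: [0.4813, -0.0816, 0.2187]
orientation: [0.038, 3.125, 0.009]
force: [0.0, 0.2, -0.2]
gripper_width: 0.002
```

```bash
python3 -c "
from h import *
want(175,(PB[0],PB[1]-.02,.22)); leverpic('scene','sc5.png','yellow');leverpic('side','s5.png','yellow')"
```

```text
t 11.625 pos [ 0.4813 -0.0816  0.2187] alpha 178.6 q [-17.4  11.8 -14.5  62.9   0.6 -16. ] F [ 0.   0.2 -0.2] g 0.002 z [ 0.016   0.0055 -0.9999]
tool shift [-0.0588  0.2051  0.0008]
rot deg [0.37 0.9  3.62]
scene yellow n 828 centre [ 0.5269 -0.0821] th mod 180 0.2 len 0.079 px [263. 302.]
side yellow n 610 centre [ 0.5249 -0.0822] th mod 180 179.7 len 0.08 px [391. 288.]
```

View pics/sc5.png

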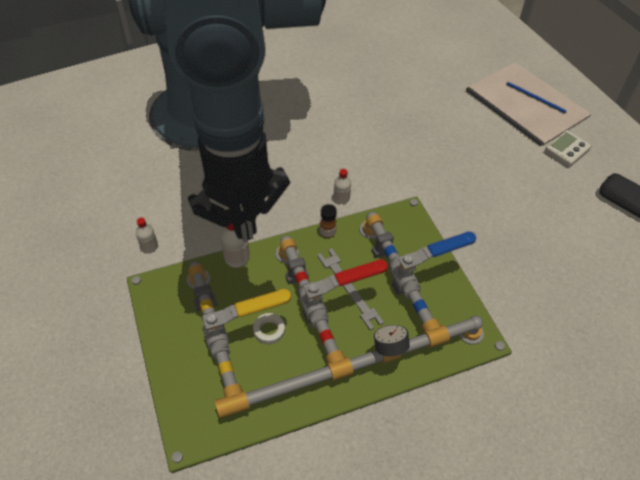

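View pics/s5.png

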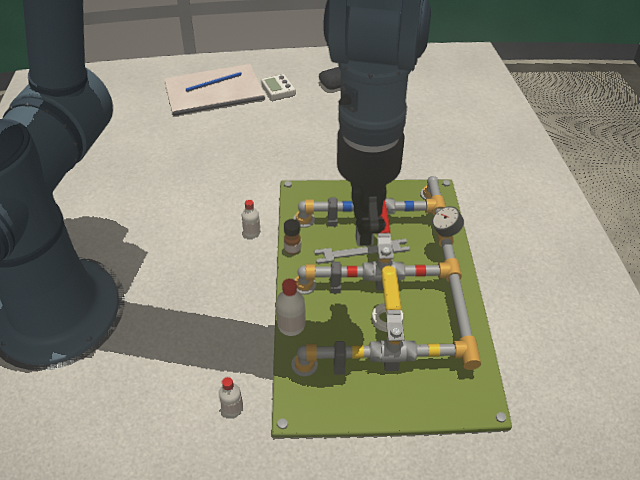

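Yellow is shut: the joint angle from the image is about 0° and it came to rest against its stop. On to blue, pushing from its +x side.

Request:
carry_out:
  fingers: [0,0,0,0,0,0,0,0,0,0]
  xyz:
    - [-0.0125,0.037,0]
    - [-0.0125,0.037,0]
    - [-0.0125,0.037,0]
    - [-0.0125,0.037,0]
    - [-0.0125,0.037,0]
    - [-0.0125,0.037,0]
    - [-0.0125,0.037,0]
    - [-0.0125,0.03,0]
    - [0,0,0]
    - [0,0,0]
  rot:
    - [0,0,0]
    - [0,0,0]
    - [0,0,0]
    - [0,0,0]
    - [0,0,0]
    - [0,0,0]
    - [0,0,0]
    - [0,0,0]
    - [0.4,0.9,3.6]
    - [0,0,0]

```text
t: 12.98
eef_pos: [0.5828, 0.2155, 0.2004]
orientation: [-0.135, -3.111, -0.003]
force: [-0.6, 0.5, -0.2]
gripper_width: 0.003
```

```bash
python3 -c "
from h import *
want(175,(.588,.2115,.1))"
```

```text
t 12.975 pos [0.5828 0.2155 0.2004] alpha 175.0 q [14.2 29.4  8.5 70.5  0.5 19.2] F [-0.6  0.5 -0.2] g 0.003 z [-0.0276  0.0029 -0.9996]
tool shift [-0.0083 -0.0036  0.1002]
rot deg [ 0.03 -1.59  0.02]
```

Request:
carry_out:
  fingers: [0,0,0,0,0,0]
  xyz:
    - [-0.008,-0.002,0.01]
    - [0,-0.002,0.02]
    - [0,0,0.02]
    - [0,0,0.02]
    - [0,0,0.015]
    - [0,0,0]
  rot:
    - [0,-1.6,0]
    - [0,0,0]
    - [0,0,0]
    - [0,0,0]
    - [0,0,0]
    - [0,0,0]

```text
t: 13.72
eef_pos: [0.587, 0.2084, 0.1075]
orientation: [-0.13, -3.134, -0.001]
force: [-0.6, 0.2, 0.3]
gripper_width: -0.005
```

```bash
python3 -c "
from h import *
want(175,(.588,.2115,.1));save('side','s6.png')"
```

```text
t 13.725 pos [0.587  0.2084 0.1075] alpha 175.2 q [13.7 31.7 -1.9 56.6  0.1 18.4] F [-0.6  0.2  0.3] g -0.005 z [-0.0044  0.001  -1.    ]
tool shift [-0.0007  0.0031  0.0075]
rot deg [ 0.04 -0.25  0.24]
```

View pics/s6.png

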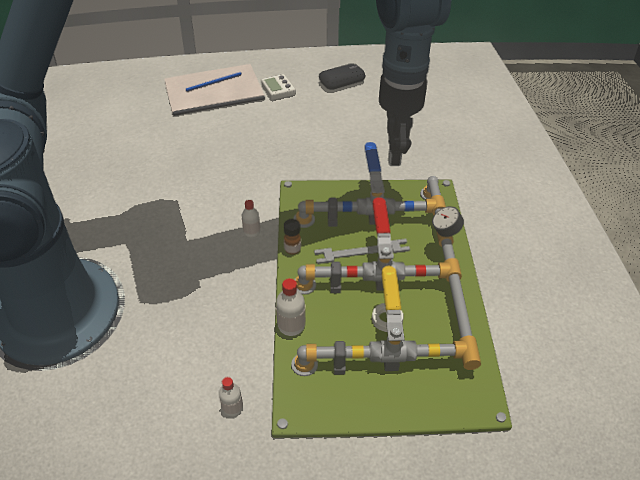

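Request:
carry_out:
  fingers: [0,0,0,0,0]
  xyz:
    - [0,0.004,0.006]
    - [0.004,0.001,0.001]
    - [0.004,0,0]
    - [0.003,0,0]
    - [0,0,0]
  rot:
    - [0,0,0]
    - [0,0,0]
    - [0,0,0]
    - [0,0,0]
    - [0,0,0]

```text
t: 14.4
eef_pos: [0.578, 0.2156, 0.1036]
orientation: [0.129, 3.138, 0.004]
force: [0.8, 0.4, 0.4]
gripper_width: 0.003
```

```bash
python3 -c "
from h import *
lev(PB,1)"
```

```text
t 14.4 pos [0.578  0.2156 0.1036] alpha 175.3 q [14.5 31.  -3.8 55.1  0.1 19.2] F [0.8 0.4 0.4] g 0.003 z [ 0.0015  0.0026 -1.    ]
lever angle if in contact -3.3 along 0.0776 tool x in board 180.2
```

Request:
carry_out:
  fingers: [0,0,0,0,0]
  xyz:
    - [0.004,0,0]
    - [0.005,0.001,0]
    - [0.008,0.002,0]
    - [0.008,0.002,0]
    - [0.008,0.002,0]
  rot:
    - [0,0,0]
    - [0,0,-2]
    - [0,0,-5]
    - [0,0,-5]
    - [0,0,-5]

```text
t: 15.02
eef_pos: [0.5512, 0.2215, 0.1046]
orientation: [-0.352, 3.105, -0.003]
force: [4.8, 0.5, -5.0]
gripper_width: -0.003
```

```bash
python3 -c "
from h import *
lev(PB,1)
want(195,(.588,.2115,.1))"
```

```text
t 15.025 pos [0.5512 0.2215 0.1046] alpha -167.0 q [15.9 27.9 -8.8 52.3 -0.3  2.9] F [ 4.8  0.5 -5. ] g -0.003 z [ 1.650e-02  1.000e-04 -9.999e-01]
lever angle if in contact 16.5 along 0.0766 tool x in board -162.1
t 15.025 pos [0.5512 0.2215 0.1046] alpha -167.0 q [15.9 27.9 -8.8 52.3 -0.3  2.9] F [ 4.8  0.5 -5. ] g -0.003 z [ 1.650e-02  1.000e-04 -9.999e-01]
tool shift [-0.0336 -0.0179  0.0052]
rot deg [-0.22  0.92 -2.05]
```

Request:
carry_out:
  fingers: [0,0,0,0,0]
  xyz:
    - [0.008,0.002,0.001]
    - [0.008,0.002,0.001]
    - [0.008,0.002,0.001]
    - [0.008,0.002,0.001]
    - [0.008,0.002,0]
  rot:
    - [-0.1,0.5,-5]
    - [-0.1,0.5,-5]
    - [0,0,-5]
    - [0,0,-5]
    - [0,0,-5]

```text
t: 15.65
eef_pos: [0.5226, 0.2195, 0.1051]
orientation: [-1.043, 2.934, -0.002]
force: [5.0, 3.2, -3.6]
gripper_width: 0.003
```

```bash
python3 -c "
from h import *
lev(PB,1)
want(220,(.588,.2115,.1))
leverpic('scene','sc7.png','blue');save('side','s7.png')"
```

```text
t 15.65 pos [0.5226 0.2195 0.1051] alpha -140.9 q [ 16.4  24.6 -14.2  49.6   0.  -22.8] F [ 5.   3.2 -3.6] g 0.003 z [ 0.0262  0.0082 -0.9996]
lever angle if in contact 36.9 along 0.0776 tool x in board -135.9
t 15.65 pos [0.5226 0.2195 0.1051] alpha -140.9 q [ 16.4  24.6 -14.2  49.6   0.  -22.8] F [ 5.   3.2 -3.6] g 0.003 z [ 0.0262  0.0082 -0.9996]
tool shift [-0.0455 -0.0474  0.0068]
rot deg [-0.59  1.45 -0.86]
scene blue n 220 centre [0.5146 0.1909] th mod 180 45.2 len 0.062 px [425. 232.]
```

View pics/s7.png

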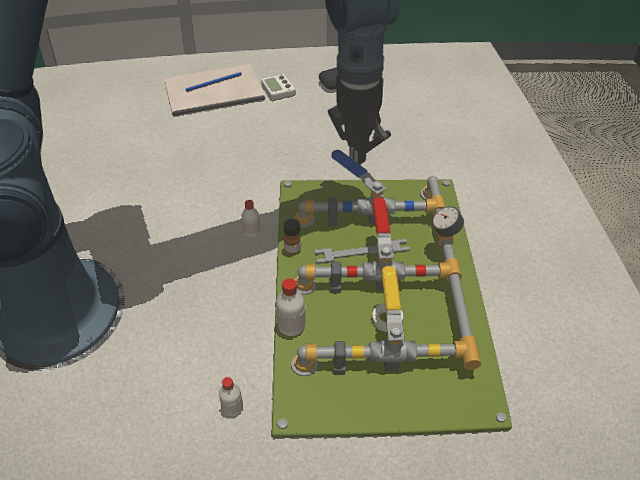

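Request:
carry_out:
  fingers: [0,0,0,0,0]
  xyz:
    - [0.008,0.0015,0.001]
    - [0.008,0.0015,0.001]
    - [0.008,0.0015,0.001]
    - [0.008,0.0015,0]
    - [0.008,0.0015,0]
  rot:
    - [-0.3,0.8,-3]
    - [-0.3,0.8,-4]
    - [0,0.2,-4]
    - [0,0,-4]
    - [0,0,-4]

```text
t: 16.38
eef_pos: [0.4951, 0.2041, 0.1051]
orientation: [-1.531, 2.729, 0.013]
force: [2.8, 4.8, -4.2]
gripper_width: -0.004
```

```bash
python3 -c "
from h import *
lev(PB,1)
want(240,(.588,.2115,.1))
leverpic('scene','sc8.png','blue')"
```

```text
t 16.375 pos [0.4951 0.2041 0.1051] alpha -121.4 q [ 15.3  22.1 -18.2  49.2   0.6 -43.3] F [ 2.8  4.8 -4.2] g -0.004 z [ 0.007   0.0136 -0.9999]
lever angle if in contact 59.8 along 0.0766 tool x in board -116.5
t 16.375 pos [0.4951 0.2041 0.1051] alpha -121.4 q [ 15.3  22.1 -18.2  49.2   0.6 -43.3] F [ 2.8  4.8 -4.2] g -0.004 z [ 0.007   0.0136 -0.9999]
tool shift [-0.0547 -0.0755  0.0058]
rot deg [ 0.05  0.87 -1.42]
scene blue n 381 centre [0.4855 0.1841] th mod 180 59.6 len 0.074 px [412. 220.]
```

Remaining about 30°.

Request:
carry_out:
  fingers: [0,0,0,0]
  xyz:
    - [0.008,0.0015,0.001]
    - [0.007,0.0015,0.001]
    - [0.006,0.001,0]
    - [0.006,0.001,0]
  rot:
    - [0,0.5,-4]
    - [0,0.4,-4]
    - [0,0,-4]
    - [0,0,-4]

```text
t: 16.92
eef_pos: [0.4799, 0.1878, 0.105]
orientation: [-1.907, 2.483, 0.015]
force: [0.4, 5.7, -2.0]
gripper_width: 0.001
```

```bash
python3 -c "
from h import *
lev(PB,1)
want(260,(.588,.2115,.1))
leverpic('scene','sc8.png','blue')"
```

```text
t 16.925 pos [0.4799 0.1878 0.105 ] alpha -105.0 q [ 13.9  20.2 -21.   48.4   0.7 -61.1] F [ 0.4  5.7 -2. ] g 0.001 z [ 0.0025  0.0139 -0.9999]
lever angle if in contact 75.9 along 0.0764 tool x in board -100.0
t 16.925 pos [0.4799 0.1878 0.105 ] alpha -105.0 q [ 13.9  20.2 -21.   48.4   0.7 -61.1] F [ 0.4  5.7 -2. ] g 0.001 z [ 0.0025  0.0139 -0.9999]
tool shift [-0.0507 -0.0983  0.0056]
rot deg [ 0.03  0.81 -4.96]
scene blue n 374 centre [0.4778 0.1644] th mod 180 75.8 len 0.074 px [398. 220.]
```

Request:
carry_out:
  fingers: [0,0,0]
  xyz:
    - [0.006,0.001,0.001]
    - [0.005,0.001,0.001]
    - [0.003,0,0]
  rot:
    - [0,0.4,-4]
    - [0,0.4,-3]
    - [0,0,-2]

```text
t: 17.35
eef_pos: [0.4744, 0.1782, 0.1043]
orientation: [-2.103, 2.327, 0.012]
force: [-0.9, 4.5, 0.1]
gripper_width: 0.003
```

```bash
python3 -c "
from h import *
lev(PB,1)
leverpic('scene','sc8.png','blue')"
```

```text
t 17.35 pos [0.4744 0.1782 0.1043] alpha -95.8 q [ 13.1  19.6 -22.1  48.3   0.5 -71.1] F [-0.9  4.5  0.1] g 0.003 z [-0.0013  0.0093 -1.    ]
lever angle if in contact 83.9 along 0.0762 tool x in board -90.9
scene blue n 376 centre [0.475  0.1541] th mod 180 84.7 len 0.072 px [392. 221.]
```

Request:
carry_out:
  fingers: [0,0]
  xyz:
    - [0.003,0,0]
    - [0.003,0,0]
  rot:
    - [0,0,0]
    - [0,0,0]

```text
t: 17.65
eef_pos: [0.4731, 0.1738, 0.1043]
orientation: [-2.099, 2.329, 0.018]
force: [-0.4, 5.6, -0.2]
gripper_width: -0.002
```

Request:
carry_out:
  fingers: [0]
  xyz:
    - [0.002,0,0]
  rot:
    - [0,0,0]

```text
t: 17.77
eef_pos: [0.4727, 0.1723, 0.1043]
orientation: [-2.098, 2.329, 0.02]
force: [-0.5, 5.5, -0.8]
gripper_width: 0.001
```

```bash
python3 -c "
from h import *
lev(PB,1)
leverpic('scene','sc8.png','blue')"
```

```text
t 17.775 pos [0.4727 0.1723 0.1043] alpha -96.0 q [ 12.3  19.3 -22.6  48.2   0.8 -71.7] F [-0.5  5.5 -0.8] g 0.001 z [-0.0035  0.0143 -0.9999]
lever angle if in contact 88.5 along 0.0753 tool x in board -91.0
scene blue n 376 centre [0.4745 0.1486] th mod 180 88.3 len 0.074 px [389. 222.]
```

Request:
carry_out:
  fingers: [0]
  xyz:
    - [0.002,0,0]
  rot:
    - [0,0,0]

```text
t: 17.95
eef_pos: [0.4724, 0.1708, 0.1043]
orientation: [-2.097, 2.329, 0.022]
force: [-0.2, 10.1, 0.6]
gripper_width: 0.002
```

Request:
carry_out:
  fingers: [0]
  xyz:
    - [0.0015,0,0]
  rot:
    - [0,0,0]

```text
t: 18.08
eef_pos: [0.4723, 0.1707, 0.1044]
orientation: [-2.095, 2.327, 0.027]
force: [1.6, 10.6, -2.2]
gripper_width: -0.0
```

```bash
python3 -c "
from h import *
lev(PB,1)
leverpic('scene','sc8.png','blue')"
```

```text
t 18.075 pos [0.4723 0.1707 0.1044] alpha -96.0 q [ 12.   19.1 -22.8  48.1   1.1 -72. ] F [ 1.6 10.6 -2.2] g -0.0 z [-0.0037  0.0195 -0.9998]
lever angle if in contact 89.7 along 0.075 tool x in board -91.0
scene blue n 381 centre [0.4745 0.1472] th mod 180 89.1 len 0.074 px [388. 222.]
```

Blue has reached its stop (force 5 → 10 N, motion stalled). Retreating.

Request:
carry_out:
  fingers: [0,0,0,0,0,0,0,0,0,0,0]
  xyz:
    - [-0.01,0,0]
    - [-0.015,0,0]
    - [0,0,-0.025]
    - [0,0,-0.03]
    - [0,0,-0.03]
    - [0,0,-0.03]
    - [-0.03,0,0]
    - [-0.03,0,0]
    - [-0.03,0,0]
    - [-0.03,0,0]
    - [0,0,0]
  rot:
    - [0,0,0]
    - [0,0,0]
    - [0,0.8,0]
    - [0,0,0]
    - [0,0,0]
    - [0,0,0]
    - [0,0,0]
    - [0,0,0]
    - [0,0,0]
    - [0,0,0]
    - [0,0,0]

```text
t: 19.5
eef_pos: [0.4887, 0.3195, 0.2215]
orientation: [2.09, -2.33, 0.01]
force: [-0.7, -0.1, -0.1]
gripper_width: -0.002
```

```bash
python3 -c "
from h import *
st()
for n in('scene','side'):
  for c in('yellow','blue'): leverpic(n,n+'9.png',c)"
```

```text
t 19.5 pos [0.4887 0.3195 0.2215] alpha -96.2 q [ 27.2  23.8   2.7  69.5  -0.5 -56.6] F [-0.7 -0.1 -0.1] g -0.002 z [-0.0047 -0.0128 -0.9999]
scene yellow n 807 centre [ 0.5273 -0.0819] th mod 180 0.4 len 0.079 px [263. 302.]
scene blue n 445 centre [0.4728 0.1477] th mod 180 88.9 len 0.075 px [388. 222.]
side yellow n 612 centre [ 0.5249 -0.0822] th mod 180 179.8 len 0.08 px [391. 288.]
side blue n 42 centre [0.2384 0.4919] th mod 180 120.1 len 0.075 px [201.  84.]
```

View pics/scene9.png

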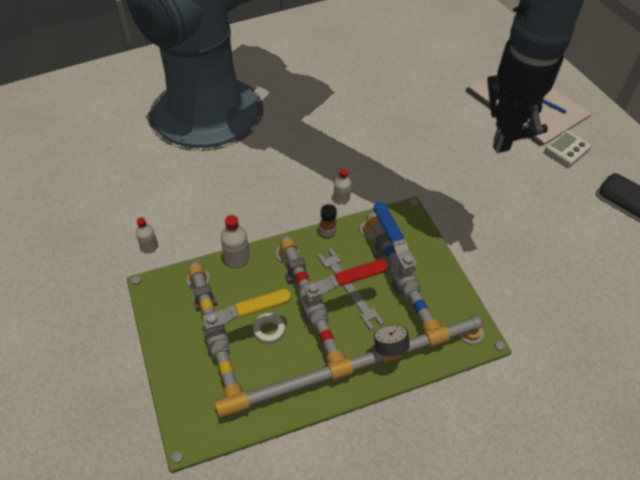

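View pics/side9.png

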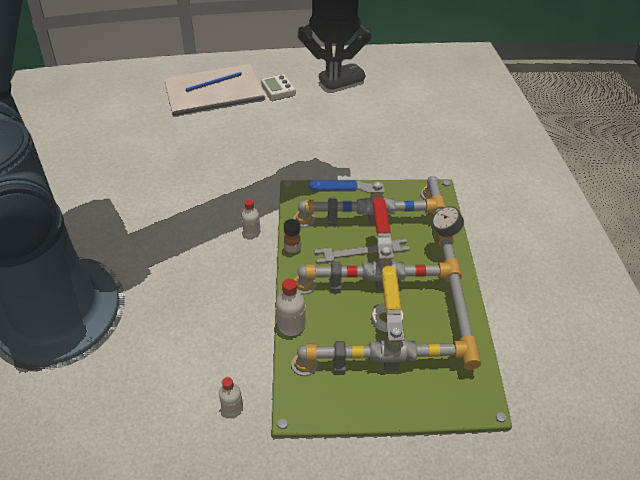

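```bash
python3 - <<'E'
from h import *
for f,n,col in (('scene0','scene','yellow'),('side0','side','yellow'),('scene0','scene','blue'),('scene9','scene','blue'),('side0','side','blue'),('side9','side','blue'),('scene9','scene','yellow'),('side9','side','yellow')):
    im=cv2.cvtColor(cv2.imread(f'pics/{f}.png'),cv2.COLOR_BGR2HSV)[...].astype(int)
    lo,hi={'yellow':(20,30),'blue':(100,125)}[col]
    m=((im[...,0]>=lo)&(im[...,0]<=hi)&(im[...,1]>150)&(im[...,2]>45)).astype(np.uint8); m[:130]=0
    k,l,s,ce=cv2.connectedComponentsWithStats(m); j=1+np.argmax(s[1:,4]); ys,xs=np.where(l==j)
    P=np.array([atz(n,p,.094)[:2] for p in zip(xs,ys)]);mu=P.mean(0);d=np.linalg.eigh(np.cov((P-mu).T))[1][:,1]
    print(f,col,len(xs),mu.round(4),((np.degrees(np.arctan2(d[1],d[0])-yaw)-90+20)%180-20).round(1))
E
```

```text
scene0 yellow 688 [ 0.447  -0.1497] 89.9
side0 yellow 864 [ 0.4437 -0.149 ] 89.5
scene0 blue 501 [0.5504 0.215 ] 2.7
scene9 blue 476 [0.4726 0.1476] 88.5
side0 blue 284 [0.5485 0.2179] 1.4
side9 blue 335 [0.4702 0.1505] 89.0
scene9 yellow 874 [ 0.5272 -0.0816] 0.4
side9 yellow 638 [ 0.5249 -0.0823] -0.1
```

```bash
python3 -c "
from h import *
print(arm.close_job())"
```

```text
the job is handed in; nothing more can be done
None
```

The leaf chamber is changed over: the yellow valve is shut, and after that the blue valve was opened. I handed the job in at about 19.6 s.

I pushed each lever with the side of the closed fingertips. The force was about 5–8 N while the levers swung. I stopped each one when it stalled at its stop, at about 10–12 N.

- **Yellow:** the last pictures put it at 0.4° (scene camera) and −0.1° (side camera), where 0 is shut.
- **Blue:** the pictures read 88.5° (scene) and 89.0° (side), about 1° short of open. The finger position at the stop gave 89.7°. The image fit for blue also read 1.4–2.7° off at the start, when it was known to be fully shut. I therefore trusted the stall and the force rise at the stop, and did not push it again.
- **Everything else:** by eye, the red lever, bottle, vial, spanner and tape are where they were. The arm finished clear of the board with no contact force.

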